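# Pack the travel painting kit into its fitted tray

### The arm

A 6-joint arm with a two-finger parallel gripper is mounted at the origin on a cart in front of the work surface, level with it; the furniture and walls round the work are solid. World frame = base frame: x ahead of the robot, y to its left, z up, the work surface at z = 0. Lengths are in m, angles in rad, forces in N, time in s.
With the tool pointing down it reaches from about 0.25 to 0.775 m from the base axis. Payload 4 kg.
Tool frame: the origin (TCP) lies between the finger pads; the fingertips stand 14 mm ahead of it and the grasp point (between the pads) lies 5 mm behind it; z points along the fingers, y is the line along which they close (so a half turn about z gives the same grasp; the last joint's range is limited). The gripper opens to 94 mm and grips with 3 to 60 N. Pads are 16 mm wide; open, the fingers measure 119 mm over their backs; the gripper's body (75 mm by 177 mm) begins 78 mm behind the grasp point.
Start: joints at [1.133, 0.087, 1.371, -0, 1.684, -0.103], TCP at [0.181, 0.519, 0.185] pointing down, gripper open.
Joint ranges: [-3.1, 3.1], [-0.76, 2.03], [0.27, 2.55], [-1.08, 4.22], [0.17, 2.65], [-2.57, 2.57]. Speed limits (rad/s): [2.79, 2.79, 3.14, 3.14, 3.14, 3.14].

### API

Orientations are given as a rotation vector (axis times angle).
In Python, from cell import observe, read_camera, close_job gives the robot as it stands.
- The arm moves only by the tool play_rows, never from a script. Its argument "rows" is a list of rows, each a list of 3 entries, a list of its own where there are three numbers: the shift along the tool's x, y, z in units of 40 mm (1.0 is 40 mm), then the turn, a rotation vector about the tool's x, y, z in rad, then the opening, from -1 (shut) to 1 (fully open). A call has exactly 8 rows; each row shifts and turns the commanded pose from where the row before left it, along the tool's axes as they then stand; what a row does not reach is not made up. A row lasts 1/10 s, in which the tool goes at most 50 mm and 8.59 degrees, less where a joint would pass 70% of its speed; a pose out of reach is approached as far as the arm can. A call is refused whole if a number of a shift passes 1 or a number of a turn 0.15, either way. A call with a gripper value outside its range is refused whole. The fingers move at their own pace and stop on an object; the grip force is fixed at half the most. Time passes only in rows, so rows that do not move let the fingers close, or fill a call up. It gives the time, the measured TCP pose, the force, the opening and the grip force at its end, in the units of the state.
- observe(): the state, without advancing time (a new reading comes with each control period).
- read_camera(name): name is "scene" or "top" or "wrist"; returns a dict with "frame" (480x640x3 uint8, red, green, blue), "mtx" (3x3 intrinsics, pixels), "world_from_camera" (4x4, takes a point from camera to world coordinates); the wrist camera has in their place "T_tool_cam" (4x4, takes a point from camera to tool coordinates, whose origin is the TCP and whose axes are the flange's). Camera axes: x right, y up, looking along -z (the intrinsics and any distortion apply to the point x, -y, -z); pixel columns grow to the right and rows downward; lengths in m; the calibration is good to about 2 mm. A picture is of the moment at which its call begins: read the wrist's pose just before it. There is no depth.
- close_job(): hands the job in; it is judged then, once.
The state is a dict: "time_s": time; "qpos": joint angles; "joint_velocities": joint speeds; "joint_torque": joint torques, N m; "position": TCP position; "tool_rot": TCP orientation; "force": force on the tool from outside, world axes, zero at the start; "ft_torque": the same for the moment, N m; "opening": finger opening in m; "finger_force": force on a finger pad.
Only numpy, scipy, OpenCV 4.12 (cv2) and the standard library are available. Lean on these libraries where they do the work, as an engineer would, in place of code of your own. Each camera call takes 0.05 s, during which the arm holds its last target. There are 200 camera calls.

### The job

Pack the travel painting kit into the fitted tray: put the short stubby paint tube, the clear jar with the red lid, the longer, narrower eraser and the small ink bottle each down in the recess cut to its shape, resting flat on the recess's floor. Keep the jar and the ink bottle upright all the way, and leave the long paint tube and the shorter, broader eraser where they lie, as they do not belong to the kit.

Things in the scene. Friction and masses are not known exactly. Their poses are not given: they have to be found in the camera images.
- well_tube: One of four wooden inserts (128 x 86 mm) in changing order in a dark wooden tray on the right. Recess in its middle, 5 mm deep: a wide oblong, 116 mm along x by 64 mm, for the short paint tube. Origin: centre of the insert's underside (recess centre), 4 mm over the table; x along the 128 mm, z up. Recess floor 2 mm and insert top 7 mm above the origin. Fixed. Tray lip: 12 mm over the table.
- well_jar: One of four wooden inserts (128 x 86 mm) in changing order in a dark wooden tray on the right. Recess in its middle, 5 mm deep: the larger round hole, 77 mm diameter, for the jar. Origin: centre of the insert's underside (recess centre), 4 mm over the table; x along the 128 mm, z up. Recess floor 2 mm and insert top 7 mm above the origin. Fixed. Tray lip: 12 mm over the table.
- well_eraser: One of four wooden inserts (128 x 86 mm) in changing order in a dark wooden tray on the right. Recess in its middle, 5 mm deep: a small oblong, 66 mm along x by 38 mm, for the eraser. Origin: centre of the insert's underside (recess centre), 4 mm over the table; x along the 128 mm, z up. Recess floor 2 mm and insert top 7 mm above the origin. Fixed. Tray lip: 12 mm over the table.
- well_bottle: One of four wooden inserts (128 x 86 mm) in changing order in a dark wooden tray on the right. Recess in its middle, 5 mm deep: the smaller round hole, 51 mm diameter, for the ink bottle. Origin: centre of the insert's underside (recess centre), 4 mm over the table; x along the 128 mm, z up. Recess floor 2 mm and insert top 7 mm above the origin. Fixed. Tray lip: 12 mm over the table.
- short_tube: Short stubby half-used paint tube with a broad dark cap, lying flat; 102 mm long along its y (cap at -y), 50 mm wide along x, 34 mm high at the cap end. Grip it across x at about y = -10 mm, fingertips 15 to 20 mm above its underside. Origin: centre of its footprint on the underside, z up.
- jar: Clear jar with a red screw lid, standing; 62 mm diameter, 86 mm high with the lid (lid 57 mm wide, above 75 mm), 0.25 kg; grip the body 35 to 55 mm above its underside. Origin: centre of its footprint on the underside, z up.
- eraser: The longer, narrower of two eraser blocks, worn and pale, lying flat; 52 mm along its y, 22 mm along x, 13 mm high; grip across x with the fingertips about 6 mm above its underside, so that they clear the recess's rim at set-down. Origin: centre of its footprint on the underside, z up.
- ink_bottle: Small round ink bottle standing, 35 mm diameter, 81 mm high with its cap (cap 28 mm wide above 53 mm); grip the body 30 to 45 mm above its underside. Origin: centre of its footprint on the underside, z up.
- long_tube: Look-alike that does not belong: long slim paint tube with a small cap lying on the bare table top, 160 mm long along its y, 51 mm wide, 34 mm high. Origin: centre of its footprint on the underside, z up.
- broad_eraser: Look-alike that does not belong: a shorter and broader red-brown eraser block, 45 mm along its y, 28 mm along x, 12 mm high. Origin: centre of its footprint on the underside, z up.
Not all that is in view belongs to the job. There is more than one size of the jar; the one meant has the size given above.

How it is judged:
By the outcome, as a careful person would: the job done as asked, in the order asked, and still so for the second after the job is handed in, with the robot touching nothing.
It also fails if it takes over 128 s, if anything falls off the work surface, if the arm or the gripper's body presses on something with over 40 N, if the wrist force passes 120 N, or if a joint passes its speed limit or range.

## Working session

There is one attempt and no reset: what is moved stays moved. The work goes in short steps, Python scripts to look and compute and a tool call to move; the robot and the scene stay as the last step left them, time stands still between calls to the robot, and variables do not carry over. Pictures are saved under pics/ and viewed, at most 14 in all, crops included, and the job is handed in when it is done.

Besides the shell and the picture viewer there is one more tool, called after "Emit:" as name(argument=value, ...) on one line, values as JSON. play_rows: Moves the arm, as the interface text tells. Its arguments: {"type":"object","properties":{"rows":{"type":"array"}},"required":["rows"]}

```bash
ls; mkdir -p pics
python3 - <<'E'
from cell import *
import cv2,numpy as np
s=observe();print({k:np.round(v,3).tolist() if not isinstance(v,dict) else v for k,v in s.items()})
for n in ["scene","top"]:
    c=read_camera(n);cv2.imwrite(f"pics/{n}0.png",c["frame"][:,:,::-1]);print(c.keys(),c["mtx"].round(2).tolist(),c["world_from_camera"].round(4).tolist())
    np.savez(f"{n}.npz",**{k:c[k] for k in("frame","mtx","world_from_camera")})
E
```

```text
pics
{'time_s': 0.0, 'qpos': [1.133, 0.088, 1.372, -0.0, 1.684, -0.103], 'joint_velocities': [-0.0, -0.001, -0.001, 0.0, 0.001, 0.001], 'joint_torque': [0.001, -34.02, -30.242, 0.072, 0.033, -0.0], 'position': [0.18, 0.519, 0.184], 'tool_rot': [-0.523, -3.097, 0.003], 'force': [-0.376, 0.827, -0.538], 'ft_torque': [0.008, -0.014, 0.004], 'finger_force': 0.0, 'opening': 0.094}
dict_keys(['frame', 'mtx', 'world_from_camera']) [[599.48, 0.0, 312.3], [0.0, 599.48, 230.58], [0.0, 0.0, 1.0]] [[-0.916, 0.289, -0.2783, 0.0358], [-0.4008, -0.6909, 0.6017, 1.1117], [-0.0184, 0.6627, 0.7486, 1.2579], [0.0, 0.0, 0.0, 1.0]]
dict_keys(['frame', 'mtx', 'world_from_camera']) [[605.92, 0.0, 306.53], [0.0, 605.92, 251.39], [0.0, 0.0, 1.0]] [[-0.0132, 0.9867, -0.1621, 0.2389], [-0.9998, -0.0108, 0.0155, 0.1434], [0.0135, 0.1623, 0.9866, 1.6568], [0.0, 0.0, 0.0, 1.0]]
```

View pics/top0.png

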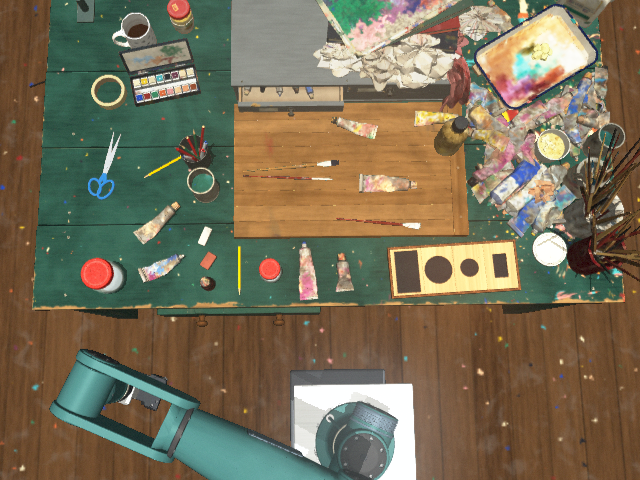

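View pics/scene0.png

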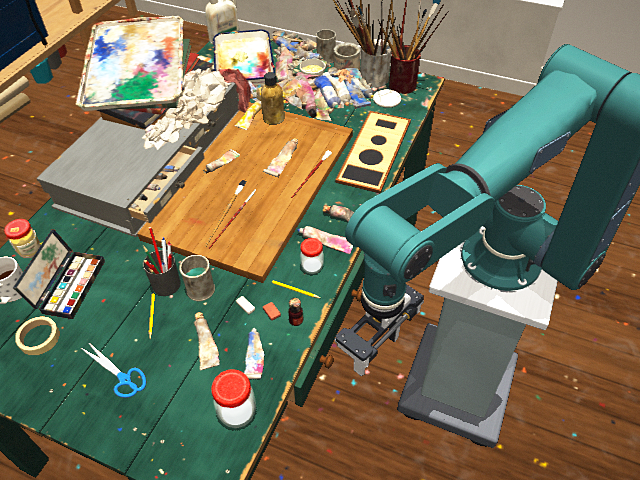

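The top view puts the candidates at these pixels:
- **Jars:** large (97,275), small (270,270).
- **Tubes:** short (344,272), long (307,272), others at (157,222) and (162,267).
- **Erasers:** pale (205,236), red-brown (208,261).
- **Ink bottle:** (207,283).
- **Tray:** (455,268), running left to right as tube, jar, bottle and eraser wells.

My picks are the jar at (270,270), the tube at (344,272), the pale eraser and the bottle. I'll check their sizes in a rectified crop.

```bash
cat > h.py <<'E'
import numpy as np,cv2
def load(n): return np.load(f"{n}.npz")
def proj(c,P):
    M=np.linalg.inv(c["world_from_camera"]);p=(np.c_[np.atleast_2d(P),np.ones(len(np.atleast_2d(P)))]@M.T)[:,:3]
    q=p*[1,-1,-1]@c["mtx"].T;return q[:,:2]/q[:,2:]
def unproj(c,uv,z):
    uv=np.atleast_2d(uv);d=np.c_[uv,np.ones(len(uv))]@np.linalg.inv(c["mtx"]).T*[1,-1,-1]
    W=c["world_from_camera"];d=d@W[:3,:3].T;o=W[:3,3];return o+d*((z-o[2])/d[:,2])[:,None]
def ortho(c,x0,x1,y0,y1,z,s):
    # rows: x1 at top down to x0 ; cols: y1 (left) to y0
    w=int((y1-y0)*s);h=int((x1-x0)*s)
    src=np.float32([[0,0],[w,0],[w,h],[0,h]])
    W=np.array([[x1,y1,z],[x1,y0,z],[x0,y0,z],[x0,y1,z]])
    H=cv2.getPerspectiveTransform(src,proj(c,W).astype(np.float32))
    return cv2.warpPerspective(c["frame"],H,(w,h),flags=cv2.INTER_CUBIC|cv2.WARP_INVERSE_MAP)
E
python3 - <<'E'
from h import *
c=load("top")
for n,u,z in [("bigjar",(97,273),.1),("jar",(270,270),.086),("eraser",(205,236),.013),("broad",(208,261),.012),("bottle",(207,283),.08),("long",(307,272),0.01),("short",(344,272),.01),("trayL",(390,270),.012),("trayR",(518,265),.012),("t",(437,269),.011)]:
    print(n,unproj(c,u,z).round(3))
a=ortho(c,.38,.62,-.02,.43,0,1700);b=ortho(c,.38,.62,-.50,-.05,0.011,1700)
im=np.vstack([a,b])[:,:,::-1].copy()
im=cv2.resize(im,None,fx=600/im.shape[0]*.99,fy=600/im.shape[0]*.99);print(im.shape)
cv2.imwrite("pics/ortho.png",im)
E
```

```text
bigjar [[0.444 0.66  0.1  ]]
jar [[0.449 0.215 0.086]]
eraser [[0.555 0.397 0.013]]
broad [[0.485 0.388 0.012]]
bottle [[0.417 0.379 0.08 ]]
long [[0.452 0.117 0.01 ]]
short [[0.451 0.016 0.01 ]]
trayL [[ 0.455 -0.111  0.012]]
trayR [[ 0.465 -0.464  0.012]]
t [[ 0.456 -0.24   0.011]]
(594, 557, 3)
```

View pics/ortho.png

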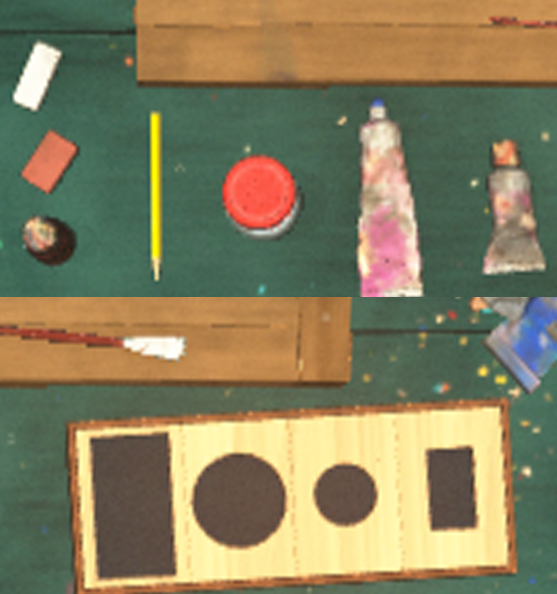

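The crop shows:
- **Short tube:** (514,206), about 107 × 50 mm including parallax, with its broad cap at +x.
- **Long tube:** (390,200), the look-alike.
- **Small jar:** lid at (259,193), about 57 mm wide once parallax is removed, so it is the right size.
- **Erasers:** the pale narrow one is at (37,76), the red-brown look-alike at (50,162).
- **Bottle:** (48,240).
- **Tray wells, left to right:** tube (134,506), jar (239,500), bottle (345,494), eraser (452,488).

Next I'll measure them precisely.

```bash
cat >> h.py <<'E'
from scipy.spatial.transform import Rotation as Ro
def plan(x,y,z,yaw_deg=None):
    "z = TCP height; yaw = direction of tool y in world, deg"
    from cell import observe
    s=observe();R=Ro.from_rotvec(s["tool_rot"]);M=R.as_matrix();p=np.array(s["position"])
    cur=np.degrees(np.arctan2(M[1,1],M[0,1]))
    print("t",round(s["time_s"],1),"pos",p.round(4),"yaw %.1f tilt %.2f"%(cur,np.degrees(np.arccos(-M[2,2]))),"open %.3f ff %.1f"%(s["opening"],s["finger_force"]),"F",np.round(s["force"],1))
    M2=M
    if yaw_deg is not None:
        a=np.radians(yaw_deg);T=np.array([[-np.sin(a)*-1,np.cos(a),0],[-np.cos(a),np.sin(a),0],[0,0,-1]]) 
        T[:,0]=np.cross(T[:,1],T[:,2])
        print("turn (do first)",(Ro.from_matrix(M.T@T)).as_rotvec().round(3)); M2=T
    print("shift units",(M2.T@(np.array([x,y,z])-p)/0.04).round(3))
E
python3 - <<'E'
from h import *
c=load("top");s=2000;y1=.43;x1=.62
def w(u,v): return np.array([x1-v/s,y1-u/s]).round(4)
def blobs(mask,mn,mx):
    n,l,st,ce=cv2.connectedComponentsWithStats(mask.astype(np.uint8))
    for i in range(1,n):
        if mn<st[i,4]<mx:
            k=np.argwhere(l==i)[:,::-1].astype(np.float32);r=cv2.minAreaRect(k)
            print("  c",w(*ce[i]),"rectc",w(*r[0]),"size mm",np.array(r[1]).round(0)/s*1000,"ang",round(r[2],1),"bbox",w(st[i,0],st[i,1]),w(st[i,0]+st[i,2],st[i,1]+st[i,3]))
def hsv(z,y0,yy):
    global y1;y1=yy
    return cv2.cvtColor(ortho(c,.38,.62,y0,yy,z,s),cv2.COLOR_RGB2HSV).astype(int)
h=hsv(.013,.33,.43);print("eraser");blobs((h[...,1]<60)&(h[...,2]>170),2000,9000)
h=hsv(.012,.33,.43);print("broad");blobs(((h[...,0]<12))&(h[...,1]>110)&(h[...,2]>120),2000,9000)
h=hsv(.086,.15,.28);print("jar lid");blobs(((h[...,0]<8)|(h[...,0]>172))&(h[...,1]>150)&(h[...,2]>120),4000,30000)
h=hsv(.011,-.5,-.05);print("wells");blobs((h[...,2]<80)&(h[...,1]<90),5000,60000)
h=hsv(.012,-.02,.06);print("tube");blobs(~((h[...,0]>60)&(h[...,0]<95)&(h[...,1]>80)),2000,60000)
h=hsv(0.06,.33,.43);print("bottle");blobs(~((h[...,0]>60)&(h[...,0]<95)&(h[...,1]>80)),2000,20000)
plan(.44,.016,.15,90)
E
```

```text
eraser
  c [0.5562 0.3989] rectc [0.5563 0.399 ] size mm [22. 52.] ang 23.4 bbox [0.583 0.417] [0.529  0.3795]
broad
  c [0.4878 0.3888] rectc [0.4878 0.3888] size mm [28. 45.] ang 32.9 bbox [0.512  0.4105] [0.4625 0.367 ]
jar lid
  c [0.4531 0.2171] rectc [0.4532 0.217 ] size mm [54.5 55. ] ang 90.0 bbox [0.4805 0.2445] [0.4255 0.189 ]
wells
tube
bottle
  c [0.5806 0.3659] rectc [0.5836 0.3793] size mm [100.  25.] ang 7.9 bbox [0.5915 0.43  ] [0.5645 0.3305]
  c [0.5476 0.3906] rectc [0.5476 0.3904] size mm [29.  56.5] ang 23.6 bbox [0.5765 0.4105] [0.5185 0.37  ]
  c [0.4808 0.3812] rectc [0.4807 0.3812] size mm [32. 48.] ang 33.3 bbox [0.5075 0.404 ] [0.454  0.3575]
  c [0.4195 0.3823] rectc [0.4193 0.3831] size mm [46.5 37.5] ang 29.1 bbox [0.4405 0.4035] [0.398 0.36 ]
t 0.1 pos [0.1805 0.519  0.1838] yaw 70.8 tilt 0.11 open 0.094 ff 0.0 F [-0.2  0.  -0.2]
turn (do first) [-0.002 -0.    -0.335]
shift units [ -6.487 -12.575   0.844]
```

Run:
```python
from h import *
c=load("top");s=2000
o=ortho(c,.38,.62,-.5,-.05,.011,s);g=cv2.GaussianBlur(cv2.cvtColor(o,cv2.COLOR_RGB2GRAY),(5,5),0)
n,l,st,ce=cv2.connectedComponentsWithStats((g<95).astype(np.uint8))
for i in range(1,n):
    if 5000<st[i,4]<50000:
        r=cv2.minAreaRect(np.argwhere(l==i)[:,::-1].astype(np.float32));f=lambda p:np.round([.62-p[1]/s,-.05-p[0]/s],4)
        print(f(ce[i]),f(r[0]),np.array(r[1])/2,r[2])
plan(.45,.018,.19,94)
```

```text
[ 0.5805 -0.4   ] [ 0.5775 -0.405 ] [ 85. 144.] 90.0
[ 0.5426 -0.1948] [ 0.539  -0.2022] [ 33.33161163 304.0682373 ] 88.61007690429688
[ 0.4428 -0.0817] [ 0.4538 -0.0812] [146.5  62.5] 90.0
[ 0.4514 -0.1573] [ 0.4514 -0.1575] [113.21486664  62.0347023 ] 86.77135467529297
[ 0.4542 -0.4866] [ 0.4578 -0.4822] [93.5 34.5] 90.0
[ 0.4658 -0.4149] [ 0.4658 -0.4147] [63.12114716 35.58055496] 87.1375961303711
[ 0.456  -0.2432] [ 0.4562 -0.243 ] [72.5 72. ] 90.0
[ 0.4608 -0.3291] [ 0.4608 -0.3292] [46.57504272 46.88512802] 82.87498474121094
t 0.1 pos [0.1805 0.519  0.1838] yaw 70.8 tilt 0.11 open 0.094 ff 0.0 F [-0.2  0.  -0.2]
turn (do first) [-0.002 -0.001 -0.405]
shift units [ -5.847 -12.964  -0.156]
```

Emit:
play_rows(rows=[[[0,0,0],[0,0,-0.135],1],[[0,0,0],[0,0,-0.135],1],[[0,0,0],[0,0,-0.135],1],[[-0.5,-0.9,0],[0,0,0],1],[[-0.5,-0.9,0],[0,0,0],1],[[-0.5,-0.9,0],[0,0,0],1],[[-0.5,-0.9,0],[0,0,0],1],[[-0.5,-0.9,0],[0,0,0],1]])

```text
time_s: 0.9
position: [0.2934, 0.3453, 0.1843]
tool_rot: [0.111, -3.139, 0.001]
force: [0.8, -0.7, 0.6]
opening: 0.0941
finger_force: 0.0
```

Emit:
play_rows(rows=[[[-0.4,-0.95,0],[0,0,0],1],[[-0.4,-0.95,0],[0,0,0],1],[[-0.4,-0.95,0],[0,0,0],1],[[-0.4,-0.95,0],[0,0,0],1],[[-0.4,-0.95,0],[0,0,0],1],[[-0.4,-0.95,0],[0,0,0],1],[[-0.4,-0.95,0],[0,0,0],1],[[-0.4,-0.95,0],[0,0,0],1]])

```text
time_s: 1.7
position: [0.4423, 0.051, 0.1844]
tool_rot: [0.11, -3.139, -0.0]
force: [0.5, -0.1, 0.3]
opening: 0.094
finger_force: 0.0
```

```bash
cat >> h.py <<'E'
def wrist(name):
    from cell import observe,read_camera
    s=observe();c=read_camera("wrist");T=np.eye(4);T[:3,:3]=Ro.from_rotvec(s["tool_rot"]).as_matrix();T[:3,3]=s["position"]
    d=dict(frame=c["frame"],mtx=c["mtx"],world_from_camera=T@c["T_tool_cam"]);np.savez(f"{name}.npz",**d)
    cv2.imwrite(f"pics/{name}.png",c["frame"][:,:,::-1]);return d
E
python3 - <<'E'
from h import *
plan(.45,.018,.19,94);d=wrist("w1")
o=ortho(d,.37,.53,-.06,.14,0.01,3500);print(o.shape,d["world_from_camera"][:3,3]);cv2.imwrite("pics/w1o.png",o[:,:,::-1])
E
```

```text
t 1.7 pos [0.4423 0.051  0.1844] yaw 94.0 tilt 0.03 open 0.094 ff 0.0 F [ 0.5 -0.1  0.3]
turn (do first) [ 0. -0.  0.]
shift units [-0.134 -0.837 -0.14 ]
(560, 700, 3) [0.37464183 0.0450501  0.38391817]
```

View pics/w1o.png

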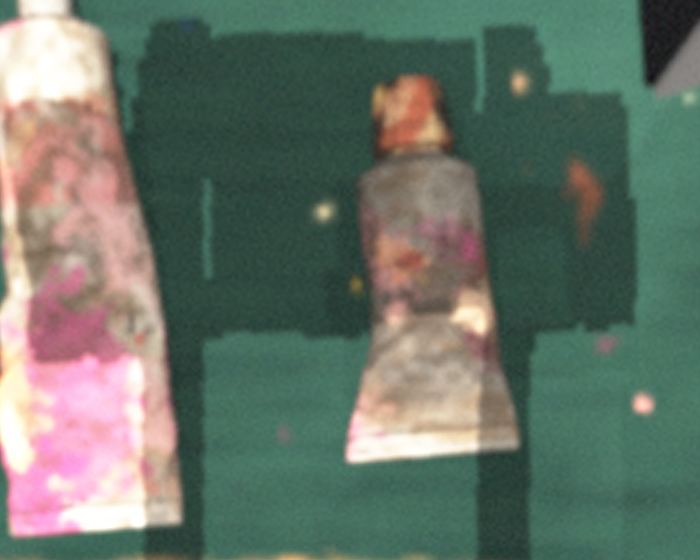

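The rectified wrist view shows the short tube's tail edge at (433,448) and its cap end at (413,80). Its centre is therefore about (0.452, 0.0195), its axis 3.8° off x and its length about 101 mm, which matches. The long tube at left is well clear.

Emit:
play_rows(rows=[[[-0.44,-0.8,0],[0,0,0],0.5],[[0,0,0.8],[0,0,0],0.5],[[0,0,0.8],[0,0,0],0.5],[[0,0,0.8],[0,0,0],0.5],[[0,0,0.8],[0,0,0],0.5],[[0,0,0.4],[0,0,0],0.5],[[0,0,0.23],[0,0,0],0.5],[[0,0,0],[0,0,0],0.5]])

```text
time_s: 2.55
position: [0.4607, 0.0222, 0.0301]
tool_rot: [0.11, -3.136, -0.001]
force: [-0.6, -0.3, 0.8]
opening: 0.0706
finger_force: 0.0
```

Emit:
play_rows(rows=[[[0,0,0],[0,0,0],-1],[[0,0,0],[0,0,0],-1],[[0,0,0],[0,0,0],-1],[[0,0,0],[0,0,0],-1],[[0,0,0],[0,0,0],-1],[[0,0,0],[0,0,0],-1],[[0,0,0],[0,0,0],-1],[[0,0,0],[0,0,0],-1]])

```text
time_s: 3.35
position: [0.4619, 0.022, 0.0315]
tool_rot: [0.11, -3.14, -0.0]
force: [0.3, 0.8, -0.4]
opening: 0.0097
finger_force: 0.0
```

Run:
```python
from h import *
plan(.4615,-.157,.09,93.2)
```

```text
t 3.4 pos [0.4619 0.022  0.0315] yaw 94.0 tilt 0.01 open 0.010 ff 0.0 F [ 0.3  0.8 -0.4]
turn (do first) [ 0.    -0.     0.014]
shift units [ 0.259 -4.467 -1.462]
```

Run:
```python
from h import *
from cell import *
d=wrist("w2");c=read_camera("scene")["frame"][170:290,270:430]
im=np.hstack([cv2.resize(d["frame"],(480,360)),cv2.resize(c,(320,360))[:, :320]])
cv2.imwrite("pics/w2b.png",im[:,:,::-1]);s=observe();print(s["opening"],s["finger_force"])
```

```text
0.0022703177321812323 0.0
```

View pics/w2b.png

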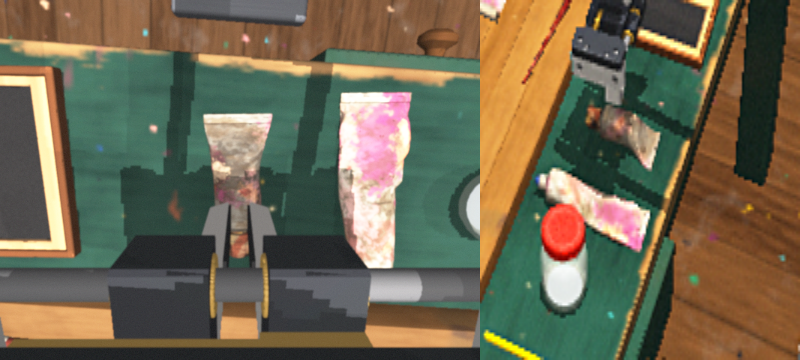

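Run:
```python
from h import *
from cell import *
s=observe();p=np.array(s["position"])
d=load("w2");c=load("scene")
tip=p-[0,0,.014]
for n,P in [("tip",tip),("tcp",p),("tip+30",p+[0,0,.03]),("cap",[.503,.0225,.02]),("tail",[.402,.0163,0]),("tip table",tip*[1,1,0])]:
    print(n,(proj(d,P)*.75).round(),((proj(c,P)-[270,170])*[2,3]+[480,0]).round())
r=read_camera("scene")["frame"]
o=r[170:270,290:400];cv2.imwrite("pics/s2.png",cv2.resize(o,None,fx=6,fy=6,interpolation=cv2.INTER_CUBIC)[:,:,::-1])
print(((proj(c,tip)-[290,170])*6).round(),((proj(c,[.402,.0163,0])-[290,170])*6).round())
```

```text
tip [[240. 201.]] [[613. 125.]]
tcp [[240. 207.]] [[613. 115.]]
tip+30 [[241. 224.]] [[614.  92.]]
cap [[237. 254.]] [[587. 111.]]
tail [[238. 115.]] [[654. 151.]]
tip table [[240. 194.]] [[613. 137.]]
[[280. 250.]] [[401. 302.]]
```

View pics/s2.png

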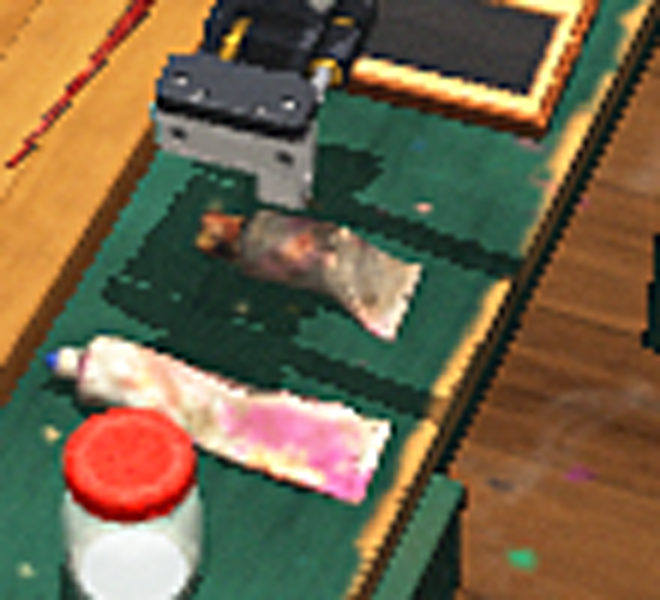

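The scene crop shows the tube unmoved, with its tail at (405,303). The closed fingertip is at (290,200), about 8 raw px above the (280,250) I predicted, so the fingers closed above or on the tube. I'll open them and compare the tip with the table.

Emit:
play_rows(rows=[[[0,0,0],[0,0,0],0.5],[[0,0,0],[0,0,0],0.5],[[0,0,0],[0,0,0],0.5],[[0,0,0],[0,0,0],0.5],[[0,0,0],[0,0,0],0.5],[[0,0,0],[0,0,0],0.5],[[0,0,0],[0,0,0],0.5],[[0,0,0],[0,0,0],0.5]])

```text
time_s: 4.3
position: [0.4619, 0.022, 0.0315]
tool_rot: [-0.11, 3.14, 0.0]
force: [-0.2, 0.1, -0.4]
opening: 0.0611
finger_force: 0.0
```

Run:
```python
from h import *
from cell import *
s=observe();p=np.array(s["position"]);print(p,s["opening"])
c=load("scene");r=read_camera("scene")["frame"];d=wrist("w3")
M=Ro.from_rotvec(s["tool_rot"]).as_matrix()
pts=[p+M@[sx*.008,sy*(s["opening"]/2),.014] for sx in(-1,1) for sy in (-1,1)]
a=cv2.resize(r[150:270,290:400],None,fx=4,fy=4,interpolation=cv2.INTER_CUBIC).copy()
b=cv2.resize(d["frame"],(640,480))[200:440,160:480].copy()
for q in pts:
    cv2.circle(a,tuple(((proj(c,q)[0]-[290,150])*4).astype(int)),3,(0,255,255),1)
    cv2.circle(b,tuple((proj(d,q)[0]-[160,200]).astype(int)),3,(0,255,255),1)
b=cv2.copyMakeBorder(b,0,240,0,0,cv2.BORDER_CONSTANT)
cv2.imwrite("pics/s3.png",np.hstack([a,b])[:,:,::-1])
```

```text
[0.46191633 0.02200554 0.03154865] 0.061130879358995145
```

View pics/s3.png

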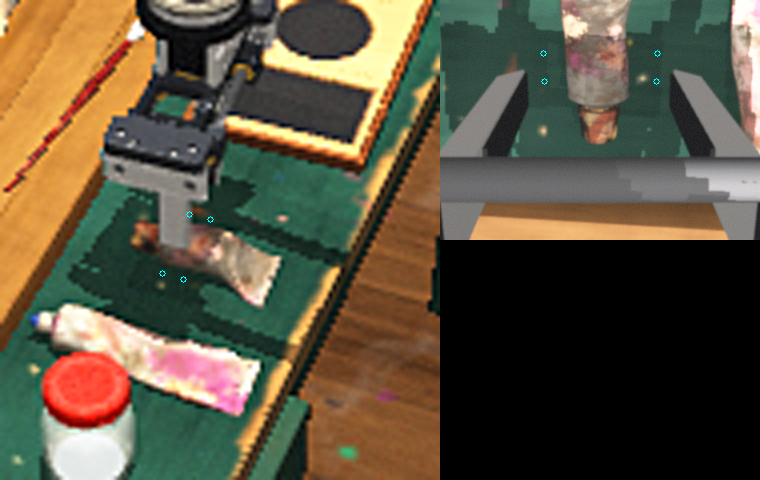

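The picture shows the open fingers well above the tube: the near tip is at (175,247) against the predicted (172,276), and the tips look too large in the wrist view. The tips therefore sit about 30 mm higher than the stated geometry gives. I'll go down 20 mm and measure again.

Emit:
play_rows(rows=[[[0,0,0.25],[0,0,0],0.5],[[0,0,0.25],[0,0,0],0.5],[[0,0,0],[0,0,0],0.5],[[0,0,0],[0,0,0],0.5],[[0,0,0],[0,0,0],0.5],[[0,0,0],[0,0,0],0.5],[[0,0,0],[0,0,0],0.5],[[0,0,0],[0,0,0],0.5]])

```text
time_s: 5.2
position: [0.4621, 0.022, 0.0118]
tool_rot: [-0.11, 3.139, 0.0]
force: [0.5, 0.0, -0.8]
opening: 0.0704
finger_force: 0.0
```

Run:
```python
from h import *
from cell import *
s=observe();p=np.array(s["position"]);print(p,s["opening"],s["qpos"],s["force"])
c=load("scene");r=read_camera("scene")["frame"];d=wrist("w4");t=read_camera("top")["frame"]
M=Ro.from_rotvec(s["tool_rot"]).as_matrix()
a=cv2.resize(r[150:270,290:400],None,fx=4,fy=4,interpolation=cv2.INTER_CUBIC).copy()
b=cv2.resize(d["frame"],(640,480))[200:440,160:480].copy()
for dz,col in [(.014,(0,255,255)),(-.016,(255,255,0))]:
  for sx in(-1,1):
   for sy in(-1,1):
    q=p+M@[sx*.008,sy*(s["opening"]/2),dz]
    cv2.circle(a,tuple(((proj(c,q)[0]-[290,150])*4).astype(int)),3,col,1)
    cv2.circle(b,tuple((proj(d,q)[0]-[160,200]).astype(int)),3,col,1)
b=np.vstack([b,cv2.resize(t[220:320,280:413],(320,240))])
cv2.imwrite("pics/s4.png",np.hstack([a,b])[:,:,::-1])
```

```text
[0.46214769 0.0219823  0.01184927] 0.07035902069248974 [-7.51943019e-02 -3.83345612e-03  1.81852250e+00  1.06343792e-04
  1.32631044e+00 -1.71627171e+00] [ 0.51540209  0.02255252 -0.81708693]
```

View pics/s4.png

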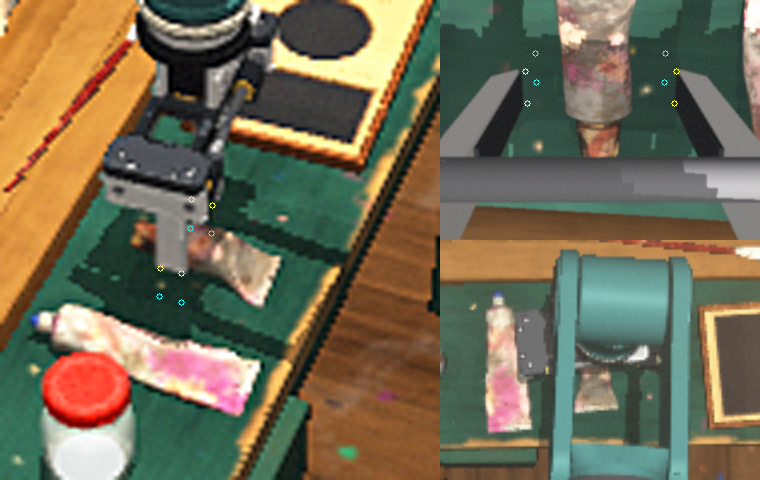

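Modelling the tips 16 mm behind the reported TCP (yellow marks, (160–181,270)) fits both views. The reported tool frame is therefore about 30 mm off in z. I'll go down 11 mm more and grip.

Emit:
play_rows(rows=[[[0,0,0.14],[0,0,0],0.5],[[0,0,0.13],[0,0,0],0.5],[[0,0,0],[0,0,0],0.5],[[0,0,0],[0,0,0],-1],[[0,0,0],[0,0,0],-1],[[0,0,0],[0,0,0],-1],[[0,0,0],[0,0,0],-1],[[0,0,0],[0,0,0],-1]])

```text
time_s: 6.15
position: [0.4621, 0.022, 0.0009]
tool_rot: [-0.11, 3.139, 0.0]
force: [-0.2, 0.3, -0.2]
opening: 0.0338
finger_force: 0.2
```

Emit:
play_rows(rows=[[[0,0,0],[0,0,0],-1],[[0,0,0],[0,0,0],-1],[[0,0,0],[0,0,0],-1],[[0,0,0],[0,0,0],-1],[[0,0,-0.3],[0,0,0],-1],[[0,0,-0.4],[0,0,0],-1],[[0,0,-0.4],[0,0,0],-1],[[0,0,0],[0,0,0],-1]])

```text
time_s: 6.95
position: [0.4642, 0.0218, 0.048]
tool_rot: [-0.11, 3.134, -0.001]
force: [0.1, 0.1, -0.7]
opening: 0.0313
finger_force: 28.1
```

Run:
```python
from h import *
plan(.4615,-.156,.05,93.2)
```

```text
t 7.0 pos [0.4642 0.0218 0.048 ] yaw 94.0 tilt 0.35 open 0.031 ff 28.1 F [ 0.1  0.1 -0.7]
turn (do first) [-0.001  0.006  0.014]
shift units [ 0.316 -4.435 -0.051]
```

Emit:
play_rows(rows=[[[0.04,-0.7,0],[0,0,0.014],-1],[[0.04,-0.7,0],[0,0,0],-1],[[0.04,-0.7,0],[0,0,0],-1],[[0.04,-0.7,0],[0,0,0],-1],[[0.04,-0.7,0],[0,0,0],-1],[[0.04,-0.7,0],[0,0,0],-1],[[0.02,-0.25,0],[0,0,0],-1],[[0,0,0],[0,0,0],-1]])

```text
time_s: 7.75
position: [0.4616, -0.1569, 0.0444]
tool_rot: [0.085, -3.14, -0.001]
force: [0.6, 0.4, -0.2]
opening: 0.0314
finger_force: 28.1
```

Run:
```python
from h import *
plan(.4615,-.157,.0085,93.2);d=wrist("w5")
cv2.imwrite("pics/w5s.png",cv2.resize(d["frame"],(480,360))[:,:,::-1])
```

```text
t 7.8 pos [ 0.4616 -0.1569  0.0444] yaw 93.1 tilt 0.06 open 0.031 ff 28.1 F [ 0.6  0.4 -0.2]
turn (do first) [ 0.001 -0.001 -0.002]
shift units [ 0.003 -0.002  0.897]
```

View pics/w5s.png

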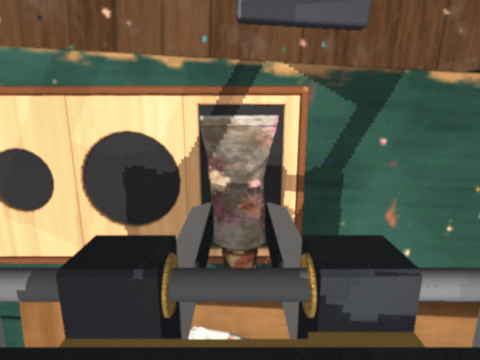

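The wrist view shows the gripped tube centred over its well, tail edge at (240,118) inside the dark oblong. Now lowering.

Emit:
play_rows(rows=[[[0,0,0.3],[0,0,0],-1],[[0,0,0.3],[0,0,0],-1],[[0,0,0.2],[0,0,0],-1],[[0,0,0.12],[0,0,0],-1],[[0,0,0],[0,0,0],-1],[[0,0,0],[0,0,0],0.2],[[0,0,0],[0,0,0],0.2],[[0,0,0],[0,0,0],0.2]])

```text
time_s: 8.6
position: [0.4621, -0.1563, 0.0081]
tool_rot: [-0.088, 3.14, -0.0]
force: [0.1, 1.1, 0.1]
opening: 0.0519
finger_force: 0.0
```

Emit:
play_rows(rows=[[[0,0,0],[0,0,0],0.2],[[0,0,-0.5],[0,0,0],0.2],[[0,0,-0.8],[0,0,0],0.2],[[0,0,-0.9],[0,0,0],1],[[0,0,-0.9],[0,0,0],1],[[0,0.4,-0.8],[0,0,0],1],[[0,1,0],[0,0,0],1],[[0,1,0],[0,0,0],1]])

```text
time_s: 9.4
position: [0.4574, -0.0602, 0.1658]
tool_rot: [-0.084, 3.137, -0.001]
force: [0.4, 1.2, 0.2]
opening: 0.0921
finger_force: 0.0
```

Run:
```python
from h import *
from cell import *
plan(.453,.217,.17,93.2);d=wrist("w6")
t=load("top");o=ortho(dict(frame=read_camera("top")["frame"],mtx=t["mtx"],world_from_camera=t["world_from_camera"]),.38,.54,-.25,-.08,.011,2200)
cv2.imwrite("pics/w6s.png",np.hstack([cv2.resize(d["frame"],(425,352)),o])[:,:,::-1])
```

```text
t 9.4 pos [ 0.4574 -0.0602  0.1658] yaw 93.1 tilt 0.23 open 0.092 ff 0.0 F [0.4 1.2 0.2]
turn (do first) [-0.001  0.004 -0.002]
shift units [-0.277  6.926 -0.104]
```

View pics/w6s.png

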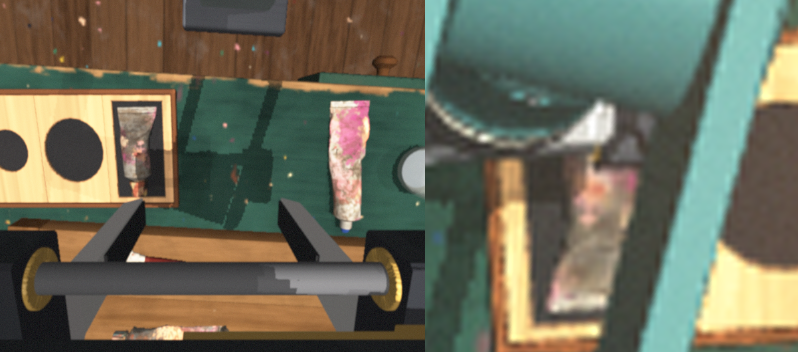

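The tube lies inside its recess in the wrist view at (137,150). Next is the jar.

Emit:
play_rows(rows=[[[-0.04,0.87,0],[0,0,0],1],[[-0.04,0.87,0],[0,0,0],1],[[-0.04,0.87,0],[0,0,0],1],[[-0.03,0.87,0],[0,0,0],1],[[-0.03,0.87,0],[0,0,0],1],[[-0.03,0.87,0],[0,0,0],1],[[-0.03,0.87,0],[0,0,0],1],[[-0.03,0.8,0],[0,0,0],1]])

```text
time_s: 10.3
position: [0.452, 0.2162, 0.1638]
tool_rot: [-0.088, 3.14, -0.0]
force: [1.0, 0.4, 0.1]
opening: 0.0941
finger_force: 0.0
```

Run:
```python
from h import *
plan(.453,.217,.015,93.2);d=wrist("w7")
o=ortho(d,.38,.54,.13,.3,.086,2500)
h=cv2.cvtColor(o,cv2.COLOR_RGB2HSV).astype(int);m=((h[...,0]<8)|(h[...,0]>172))&(h[...,1]>150)&(h[...,2]>110)
n,l,st,ce=cv2.connectedComponentsWithStats(m.astype(np.uint8))
for i in range(1,n):
    if st[i,4]>2000: 
        (x,y),r=cv2.minEnclosingCircle(np.argwhere(l==i)[:,::-1].astype(np.float32));print(.54-y/2500,.3-x/2500,r/2500*2,.54-ce[i][1]/2500,.3-ce[i][0]/2500)
```

```text
t 10.3 pos [0.452  0.2162 0.1638] yaw 93.2 tilt 0.02 open 0.094 ff 0.0 F [1.  0.4 0.1]
turn (do first) [-0.  0.  0.]
shift units [-0.026  0.019  3.721]
0.45291513671875006 0.21798908081054685 0.055683575439453126 0.45501004654148614 0.2182647729096453
```

Both cameras agree that the jar is at (0.453, 0.2175) with a 56–57 mm lid. Lowering 149 mm and gripping.

Emit:
play_rows(rows=[[[-0.02,0.04,0.6],[0,0,0],1],[[0,0,0.7],[0,0,0],1],[[0,0,0.7],[0,0,0],1],[[0,0,0.7],[0,0,0],1],[[0,0,0.6],[0,0,0],1],[[0,0,0.42],[0,0,0],1],[[0,0,0],[0,0,0],1],[[0,0,0],[0,0,0],-1]])

```text
time_s: 11.15
position: [0.4529, 0.2164, 0.0153]
tool_rot: [0.087, -3.14, 0.0]
force: [0.5, 0.2, -0.0]
opening: 0.089
finger_force: 0.0
```

Emit:
play_rows(rows=[[[0,0,0],[0,0,0],-1],[[0,0,0],[0,0,0],-1],[[0,0,0],[0,0,0],-1],[[0,0,0],[0,0,0],-1],[[0,0,0],[0,0,0],-1],[[0,0,0],[0,0,0],-1],[[0,0,0],[0,0,0],-1],[[0,0,0],[0,0,0],-1]])

```text
time_s: 11.95
position: [0.4532, 0.218, 0.0162]
tool_rot: [-0.089, 3.139, 0.003]
force: [-1.2, 2.7, 5.4]
opening: 0.0585
finger_force: 30.0
```

Emit:
play_rows(rows=[[[0,0,-0.2],[0,0,0],-1],[[0,0,-0.4],[0,0,0],-1],[[0,0,-0.5],[0,0,0],-1],[[0,0,-0.5],[0,0,0],-1],[[0,0,-0.2],[0,0,0],-1],[[0,0,0],[0,0,0],-1],[[0,0,0],[0,0,0],-1],[[0,0,0],[0,0,0],-1]])

```text
time_s: 12.75
position: [0.4514, 0.2164, 0.0854]
tool_rot: [0.088, -3.137, 0.002]
force: [0.3, -0.2, -3.3]
opening: 0.0591
finger_force: 30.0
```

Run:
```python
from h import *
plan(.456,-.243,.085,93.2)
```

```text
t 12.8 pos [0.4514 0.2164 0.0854] yaw 93.2 tilt 0.19 open 0.059 ff 30.0 F [ 0.3 -0.2 -3.3]
turn (do first) [-0.001 -0.003  0.   ]
shift units [ 5.2700e-01 -1.1473e+01  1.1000e-02]
```

Emit:
play_rows(rows=[[[0.03,-0.4,0],[0,0,0],-1],[[0.035,-0.8,0],[0,0,0],-1],[[0.035,-0.8,0],[0,0,0],-1],[[0.035,-0.8,0],[0,0,0],-1],[[0.035,-0.8,0],[0,0,0],-1],[[0.035,-0.8,0],[0,0,0],-1],[[0.035,-0.8,0],[0,0,0],-1],[[0.035,-0.8,0],[0,0,0],-1]])

```text
time_s: 13.55
position: [0.4541, -0.0245, 0.086]
tool_rot: [0.088, -3.138, -0.0]
force: [-0.1, 0.4, -3.0]
opening: 0.0583
finger_force: 30.0
```

Emit:
play_rows(rows=[[[0.035,-0.8,0],[0,0,0],-1],[[0.035,-0.8,0],[0,0,0],-1],[[0.035,-0.8,0],[0,0,0],-1],[[0.035,-0.8,0],[0,0,0],-1],[[0.035,-0.8,0],[0,0,0],-1],[[0.03,-0.8,0],[0,0,0],-1],[[0.02,-0.45,0],[0,0,0],-1],[[0,-0.2,0],[0,0,0],-1]])

```text
time_s: 14.35
position: [0.4577, -0.2425, 0.0861]
tool_rot: [0.085, -3.139, -0.002]
force: [-0.1, 0.2, -2.5]
opening: 0.0587
finger_force: 30.0
```

Run:
```python
from h import *
from cell import *
plan(.456,-.243,.0225,93.2);d=wrist("w8");r=read_camera("scene")["frame"][60:240,300:450]
cv2.imwrite("pics/w8s.png",np.hstack([cv2.resize(d["frame"],(480,480)),cv2.resize(r,(300,480))])[:,:,::-1])
```

```text
t 14.3 pos [ 0.4577 -0.2425  0.0861] yaw 93.1 tilt 0.12 open 0.059 ff 30.0 F [-0.1  0.2 -2.5]
turn (do first) [ 0.001 -0.002 -0.002]
shift units [ 0.043 -0.011  1.591]
```

View pics/w8s.png

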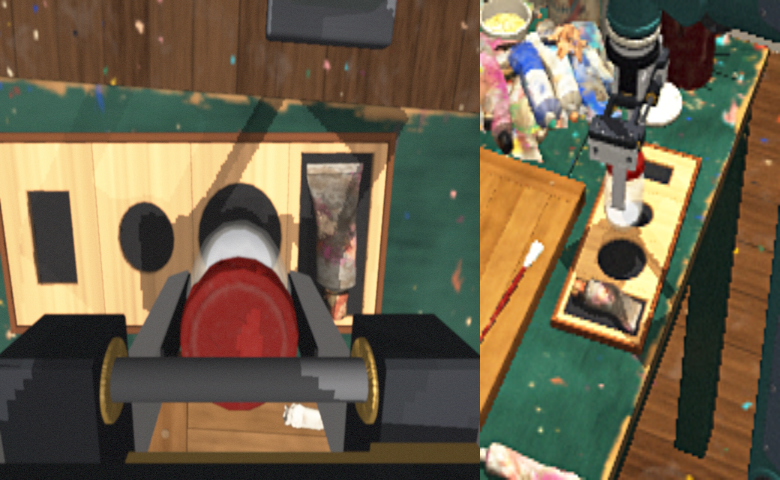

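The jar is held upright over the larger round hole, with the lid at (240,335). The tube is flat in its recess. Lowering the jar.

Emit:
play_rows(rows=[[[0.04,0,0.3],[0,0,0],-1],[[0,0,0.45],[0,0,0],-1],[[0,0,0.45],[0,0,0],-1],[[0,0,0.25],[0,0,0],-1],[[0,0,0.1],[0,0,0],-1],[[0,0,0.05],[0,0,0],-1],[[0,0,0],[0,0,0],-1],[[0,0,0],[0,0,0],-1]])

```text
time_s: 15.25
position: [0.4574, -0.2418, 0.0241]
tool_rot: [-0.088, 3.139, -0.001]
force: [-0.3, 0.1, -3.5]
opening: 0.0589
finger_force: 30.0
```

Run:
```python
from h import *
plan(.456,-.243,.0215,93.2)
```

```text
t 15.2 pos [ 0.4574 -0.2418  0.0241] yaw 93.2 tilt 0.10 open 0.059 ff 30.0 F [-0.3  0.1 -3.5]
turn (do first) [-0.001  0.001  0.001]
shift units [ 0.036 -0.027  0.064]
```

Still hanging (−3.5 N), so I'll ease down 2.5 mm and release.

Emit:
play_rows(rows=[[[0,0,0.03],[0,0,0],-1],[[0,0,0.03],[0,0,0],-1],[[0,0,0],[0,0,0],-1],[[0,0,0],[0,0,0],-1],[[0,0,0],[0,0,0],0.6],[[0,0,0],[0,0,0],0.6],[[0,0,0],[0,0,0],0.6],[[0,0,0],[0,0,0],0.6]])

```text
time_s: 16.05
position: [0.4566, -0.2414, 0.0204]
tool_rot: [0.088, -3.14, -0.001]
force: [0.4, -0.2, -0.1]
opening: 0.0751
finger_force: 0.0
```

Emit:
play_rows(rows=[[[0,0,-0.3],[0,0,0],0.6],[[0,0,-0.7],[0,0,0],0.6],[[0,0,-0.8],[0,0,0],0.6],[[0,0,-0.8],[0,0,0],0.6],[[0,0,-0.8],[0,0,0],0.6],[[0,0,-0.6],[0,0,0],0.6],[[0,0.8,0],[0,0,0],0.6],[[0,0.8,0],[0,0,0],0.6]])

```text
time_s: 16.85
position: [0.4537, -0.1778, 0.183]
tool_rot: [-0.085, 3.137, -0.002]
force: [0.6, 0.5, -0.5]
opening: 0.0753
finger_force: 0.0
```

Run:
```python
from h import *
from cell import *
plan(.556,.399,.16,113.4);plan(.556,.399,.16);d=wrist("w9");r=read_camera("scene")["frame"][60:240,300:450]
cv2.imwrite("pics/w9s.png",np.hstack([cv2.resize(d["frame"],(480,480)),cv2.resize(r,(300,480))])[:,:,::-1])
```

```text
t 16.9 pos [ 0.4537 -0.1778  0.183 ] yaw 93.1 tilt 0.20 open 0.075 ff 0.0 F [ 0.6  0.5 -0.5]
turn (do first) [-0.002  0.003 -0.354]
shift units [-8.074 12.22   0.575]
t 16.9 pos [ 0.4537 -0.1778  0.183 ] yaw 93.1 tilt 0.20 open 0.075 ff 0.0 F [ 0.6  0.5 -0.5]
shift units [-3.333 14.262  0.562]
```

View pics/w9s.png

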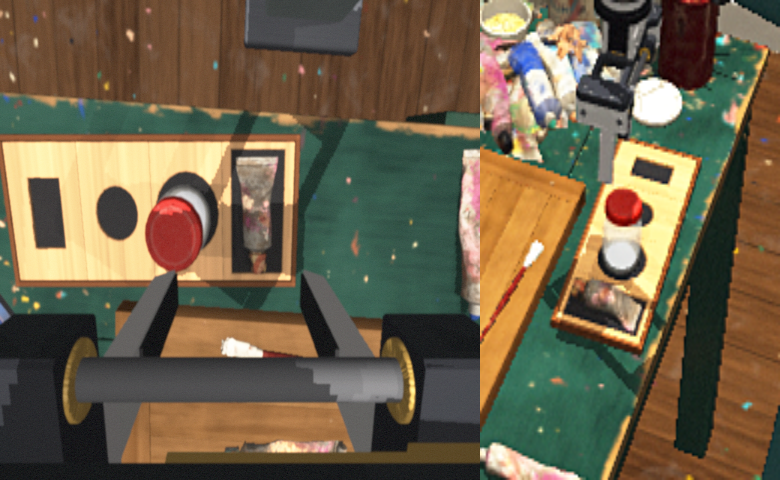

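The jar stands upright in the larger round hole at (185,215). On to the eraser, shifting first and then turning.

Emit:
play_rows(rows=[[[-0.2,0.6,0],[0,0,0],0],[[-0.2,0.9,0],[0,0,0],0],[[-0.2,0.9,0],[0,0,0],0],[[-0.2,0.9,0],[0,0,0],0],[[-0.2,0.9,0],[0,0,0],0],[[-0.2,0.9,0],[0,0,0],0],[[-0.2,0.9,0],[0,0,0],0],[[-0.2,0.9,0],[0,0,0],0]])

```text
time_s: 17.75
position: [0.502, 0.1025, 0.1814]
tool_rot: [-0.088, 3.139, -0.001]
force: [0.0, -0.8, 0.3]
opening: 0.0472
finger_force: 0.0
```

Emit:
play_rows(rows=[[[-0.2,0.9,0],[0,0,0],0],[[-0.2,0.9,0],[0,0,0],0],[[-0.2,0.9,0],[0,0,0],0],[[-0.2,0.9,0],[0,0,0],0],[[-0.2,0.9,0],[0,0,0],0],[[-0.2,0.9,0],[0,0,0],0],[[-0.2,0.9,0],[0,0,0],0],[[-0.2,0.9,0],[0,0,0],0]])

```text
time_s: 18.55
position: [0.55, 0.3937, 0.1812]
tool_rot: [-0.088, 3.14, -0.0]
force: [0.3, 0.8, 0.3]
opening: 0.047
finger_force: 0.0
```

Emit:
play_rows(rows=[[[0,0,0],[0,0,0.116],0],[[0,0,0],[0,0,0.116],0],[[0,0,0],[0,0,0.116],0],[[0,0,0],[0,0,0.116],0],[[0,0,0],[0,0,0],0],[[0,0,0],[0,0,0],0],[[0,0,0],[0,0,0],0],[[0,0,0],[0,0,0],0]])

```text
time_s: 19.35
position: [0.5494, 0.3925, 0.1809]
tool_rot: [0.635, 3.077, 0.0]
force: [-0.9, 0.9, 0.3]
opening: 0.0471
finger_force: 0.0
```

Run:
```python
from h import *
d=wrist("w10");s=2500
def blob(m,mn,f,lab):
    n,l,st,ce=cv2.connectedComponentsWithStats(m.astype(np.uint8))
    for i in range(1,n):
        if st[i,4]>mn:
            r=cv2.minAreaRect(np.argwhere(l==i)[:,::-1].astype(np.float32));print(lab,f(r[0]),np.array(r[1])/s*1000,r[2],f(ce[i]))
o=ortho(d,.48,.62,.33,.45,.013,s);h=cv2.cvtColor(o,cv2.COLOR_RGB2HSV).astype(int)
blob((h[...,1]<70)&(h[...,2]>160),3000,lambda p:np.round([.62-p[1]/s,.45-p[0]/s],4),"eraser")
plan(.556,.399,-.010,66.6)
cv2.imwrite("pics/w10s.png",cv2.resize(d["frame"],(480,360))[:,:,::-1])
```

```text
eraser [0.5566 0.4002] [22.01820374 51.82920532] 22.932100296020508 [0.5565 0.4004]
t 19.4 pos [0.5493 0.3926 0.1809] yaw 66.7 tilt 0.01 open 0.047 ff 0.0 F [-0.2  0.5 -0.1]
turn (do first) [0.    0.    0.001]
shift units [-0.09   0.214  4.772]
```

View pics/w10s.png

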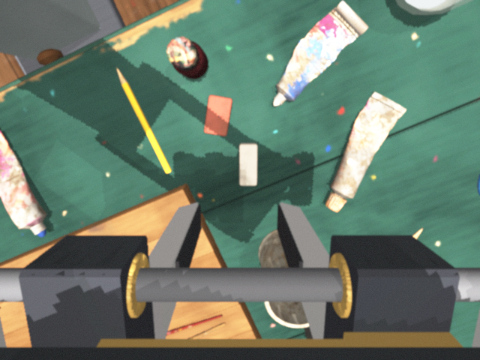

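The pale eraser sits at (248,165), aligned between the fingers. It measures 22 × 52 mm at (0.5565, 0.400). Lowering.

Emit:
play_rows(rows=[[[-0.09,0.24,0.5],[0,0,0],0],[[0,0,0.8],[0,0,0],0],[[0,0,0.8],[0,0,0],0],[[0,0,0.8],[0,0,0],0],[[0,0,0.8],[0,0,0],0],[[0,0,0.6],[0,0,0],0],[[0,0,0.2],[0,0,0],0],[[0,0,0.1],[0,0,0],0]])

```text
time_s: 20.2
position: [0.5559, 0.3998, -0.0041]
tool_rot: [-0.635, -3.076, 0.002]
force: [0.1, -0.5, 0.4]
opening: 0.0474
finger_force: 0.0
```

Run:
```python
from h import *
from cell import *
plan(.5563,.400,-.010,66.6)
plan(.5563,.400,-.010,66.6)
```

```text
t 20.2 pos [ 0.5559  0.3998 -0.0041] yaw 66.7 tilt 0.09 open 0.047 ff 0.0 F [ 0.1 -0.5  0.4]
turn (do first) [-0.001 -0.001  0.001]
shift units [-0.007  0.009  0.148]
t 20.2 pos [ 0.5559  0.3998 -0.0041] yaw 66.7 tilt 0.09 open 0.047 ff 0.0 F [ 0.1 -0.5  0.4]
turn (do first) [-0.001 -0.001  0.001]
shift units [-0.007  0.009  0.148]
```

Emit:
play_rows(rows=[[[0,0,0.08],[0,0,0],0],[[0,0,0.08],[0,0,0],0],[[0,0,0],[0,0,0],0],[[0,0,0],[0,0,0],-1],[[0,0,0],[0,0,0],-1],[[0,0,0],[0,0,0],-1],[[0,0,0],[0,0,0],-1],[[0,0,0],[0,0,0],-1]])

```text
time_s: 21.0
position: [0.5565, 0.4002, -0.0092]
tool_rot: [0.636, 3.076, 0.001]
force: [-0.4, 0.4, 1.3]
opening: 0.0211
finger_force: 30.0
```

Emit:
play_rows(rows=[[[0,0,0],[0,0,0],-1],[[0,0,0],[0,0,0],-1],[[0,0,-0.2],[0,0,0],-1],[[0,0,-0.6],[0,0,0],-1],[[0,0,-0.8],[0,0,0],-1],[[0,0,-0.8],[0,0,0],-1],[[0,0,-0.8],[0,0,0],-1],[[0,0,-0.4],[0,0,0],-1]])

```text
time_s: 21.8
position: [0.5576, 0.4008, 0.1389]
tool_rot: [0.635, 3.072, 0.006]
force: [0.5, 0.3, -0.0]
opening: 0.0203
finger_force: 30.0
```

Run:
```python
from h import *
plan(.4658,-.4149,.13);plan(.4658,-.4149,.13,93.2);d=wrist("w11")
cv2.imwrite("pics/w11s.png",cv2.resize(d["frame"],(480,360))[:,:,::-1])
```

```text
t 21.8 pos [0.5576 0.4008 0.1389] yaw 66.6 tilt 0.34 open 0.020 ff 30.0 F [ 0.5  0.3 -0. ]
shift units [ -5.979 -19.631   0.148]
t 21.8 pos [0.5576 0.4008 0.1389] yaw 66.6 tilt 0.34 open 0.020 ff 30.0 F [ 0.5  0.3 -0. ]
turn (do first) [ 0.004  0.004 -0.464]
shift units [  3.429 -20.232   0.222]
```

View pics/w11s.png

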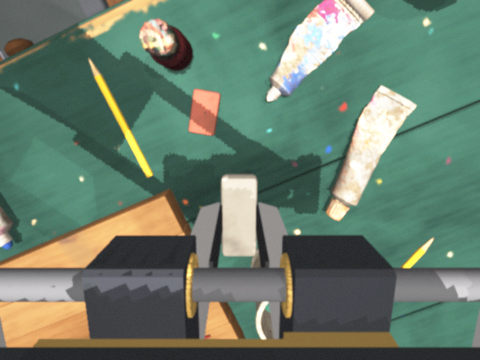

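Emit:
play_rows(rows=[[[0,0,0],[0,0,-0.116],-1],[[0,0,0],[0,0,-0.116],-1],[[0,0,0],[0,0,-0.116],-1],[[0,0,0],[0,0,-0.116],-1],[[0.16,-0.9,0],[0,0,0],-1],[[0.16,-0.9,0],[0,0,0],-1],[[0.16,-0.9,0],[0,0,0],-1],[[0.16,-0.9,0],[0,0,0],-1]])

```text
time_s: 22.65
position: [0.5377, 0.2532, 0.1324]
tool_rot: [0.089, -3.138, 0.002]
force: [-0.0, -0.6, 0.6]
opening: 0.0204
finger_force: 30.0
```

Emit:
play_rows(rows=[[[0.16,-0.9,0],[0,0,0],-1],[[0.16,-0.9,0],[0,0,0],-1],[[0.16,-0.9,0],[0,0,0],-1],[[0.16,-0.9,0],[0,0,0],-1],[[0.16,-0.9,0],[0,0,0],-1],[[0.16,-0.9,0],[0,0,0],-1],[[0.16,-0.9,0],[0,0,0],-1],[[0.16,-0.9,0],[0,0,0],-1]])

```text
time_s: 23.45
position: [0.5027, -0.0368, 0.1328]
tool_rot: [0.088, -3.138, -0.001]
force: [-0.0, -0.3, 0.1]
opening: 0.0207
finger_force: 30.0
```

Emit:
play_rows(rows=[[[0.16,-0.9,0],[0,0,0],-1],[[0.16,-0.9,0],[0,0,0],-1],[[0.16,-0.9,0],[0,0,0],-1],[[0.16,-0.9,0],[0,0,0],-1],[[0.16,-0.9,0],[0,0,0],-1],[[0.16,-0.9,0],[0,0,0],-1],[[0.16,-0.9,0],[0,0,0],-1],[[0,0,0],[0,0,0],-1]])

```text
time_s: 24.25
position: [0.4716, -0.2931, 0.1322]
tool_rot: [0.08, -3.138, -0.001]
force: [0.5, 0.0, 0.1]
opening: 0.0208
finger_force: 30.0
```

Run:
```python
from h import *
plan(.4658,-.4149,-.003,93.2)
```

```text
t 24.2 pos [ 0.4716 -0.2931  0.1322] yaw 92.9 tilt 0.17 open 0.021 ff 30.0 F [0.5 0.  0.1]
turn (do first) [ 0.    -0.003 -0.005]
shift units [ 0.315 -3.031  3.381]
```

Emit:
play_rows(rows=[[[0.08,-0.75,0],[0,0,0],-1],[[0.08,-0.76,0],[0,0,0],-1],[[0.08,-0.76,0],[0,0,0],-1],[[0.07,-0.76,0],[0,0,0],-1],[[0,0,0.7],[0,0,0],-1],[[0,0,0.8],[0,0,0],-1],[[0,0,0.7],[0,0,0],-1],[[0,0,0.2],[0,0,0],-1]])

```text
time_s: 25.05
position: [0.4656, -0.4078, 0.0328]
tool_rot: [0.089, -3.134, -0.012]
force: [-0.4, -0.2, -1.1]
opening: 0.0206
finger_force: 30.0
```

Run:
```python
from h import *
plan(.4658,-.4149,-.003,93.2);d=wrist("w12")
# eraser in hand: underside z ~ tcp+.0095 ; measure its top at +.0225
import cell;z=cell.observe()["position"][2]+.0225;s=3000
o=ortho(d,.41,.52,-.47,-.36,z,s);h=cv2.cvtColor(o,cv2.COLOR_RGB2HSV).astype(int)
n,l,st,ce=cv2.connectedComponentsWithStats(((h[...,1]<45)&(h[...,2]>150)).astype(np.uint8))
for i in range(1,n):
    if st[i,4]>3000:
        r=cv2.minAreaRect(np.argwhere(l==i)[:,::-1].astype(np.float32));print(.52-r[0][1]/s,-.36-r[0][0]/s,np.array(r[1])/s*1000,r[2])
```

```text
t 25.1 pos [ 0.4656 -0.4078  0.0328] yaw 93.3 tilt 0.58 open 0.021 ff 30.0 F [-0.4 -0.2 -1.1]
turn (do first) [ 0.008 -0.006  0.001]
shift units [ 0.004 -0.177  0.894]
```

Emit:
play_rows(rows=[[[0,0,0],[0,0,0],-1],[[0,0,0],[0,0,0],-1],[[0,0,0],[0,0,0],-1],[[0,0,0],[0,0,0],-1],[[0,0,0],[0,0,0],-1],[[0,0,0],[0,0,0],-1],[[0,0,0],[0,0,0],-1],[[0,0,0],[0,0,0],-1]])

```text
time_s: 25.9
position: [0.4677, -0.4114, 0.0383]
tool_rot: [0.088, -3.14, -0.0]
force: [-0.1, -0.2, 0.0]
opening: 0.021
finger_force: 30.0
```

Run:
```python
from h import *
plan(.4658,-.4149,-.003,93.2);d=wrist("w12")
import cell;z=cell.observe()["position"][2]+.0225;s=3000
o=ortho(d,.41,.52,-.47,-.36,z,s);h=cv2.cvtColor(o,cv2.COLOR_RGB2HSV).astype(int)
for y in range(0,330,30): print([(int(a[1]),int(a[2])) for a in h[y,::33]])
```

```text
t 25.9 pos [ 0.4677 -0.4114  0.0383] yaw 93.2 tilt 0.01 open 0.021 ff 30.0 F [-0.1 -0.2  0. ]
turn (do first) [ 0. -0.  0.]
shift units [ 0.053 -0.084  1.032]
[(35, 44), (36, 43), (4, 68), (4, 71), (7, 70), (11, 70), (7, 73), (10, 77), (35, 36), (37, 41)]
[(33, 77), (27, 76), (4, 69), (7, 75), (0, 64), (8, 66), (8, 65), (21, 61), (26, 40), (28, 36)]
[(12, 63), (22, 57), (46, 50), (6, 44), (112, 109), (125, 170), (31, 25), (149, 82), (35, 22), (44, 23)]
[(74, 24), (77, 20), (144, 83), (11, 69), (42, 140), (40, 133), (43, 18), (15, 87), (18, 28), (36, 21)]
[(41, 25), (51, 30), (36, 28), (8, 91), (45, 176), (45, 135), (27, 19), (14, 90), (150, 51), (99, 44)]
[(123, 162), (105, 250), (127, 155), (6, 89), (45, 148), (45, 142), (21, 62), (11, 91), (158, 58), (80, 51)]
[(7, 37), (101, 251), (106, 250), (12, 87), (45, 147), (40, 148), (14, 91), (123, 141), (135, 72), (46, 55)]
[(14, 36), (125, 206), (114, 247), (125, 155), (44, 145), (40, 146), (9, 27), (123, 143), (126, 121), (93, 44)]
[(31, 33), (123, 180), (125, 151), (127, 157), (26, 39), (38, 74), (41, 25), (119, 137), (124, 144), (96, 74)]
[(115, 247), (92, 253), (102, 248), (104, 250), (14, 54), (17, 30), (64, 24), (126, 206), (106, 251), (106, 82)]
[(101, 251), (88, 253), (85, 254), (104, 250), (123, 153), (124, 165), (93, 252), (108, 248), (104, 251), (97, 89)]
```

Emit:
play_rows(rows=[[[0.05,-0.08,0.2],[0,0,0],-1],[[0,0,0.4],[0,0,0],-1],[[0,0,0.25],[0,0,0],-1],[[0,0,0.1],[0,0,0],-1],[[0,0,0.05],[0,0,0],-1],[[0,0,0],[0,0,0],-1],[[0,0,0],[0,0,0],-1],[[0,0,0],[0,0,0],-1]])

```text
time_s: 26.75
position: [0.4664, -0.4151, -0.0009]
tool_rot: [-0.088, 3.139, -0.001]
force: [-0.4, -0.2, -0.1]
opening: 0.0207
finger_force: 30.0
```

Run:
```python
from h import *
plan(.4658,-.4149,-.003,93.2)
```

```text
t 26.8 pos [ 0.4664 -0.4151 -0.0009] yaw 93.2 tilt 0.08 open 0.021 ff 30.0 F [-0.4 -0.2 -0.1]
turn (do first) [-0.001  0.001  0.   ]
shift units [0.014 0.005 0.051]
```

Emit:
play_rows(rows=[[[0,0,0.05],[0,0,0],-1],[[0,0,0],[0,0,0],-1],[[0,0,0],[0,0,0],-1],[[0,0,0],[0,0,0],-0.28],[[0,0,0],[0,0,0],-0.28],[[0,0,0],[0,0,0],-0.28],[[0,0,0],[0,0,0],-0.28],[[0,0,0],[0,0,0],-0.28]])

```text
time_s: 27.55
position: [0.4659, -0.4146, -0.0038]
tool_rot: [0.088, -3.14, -0.0]
force: [0.9, -0.3, -0.4]
opening: 0.0337
finger_force: 0.0
```

Emit:
play_rows(rows=[[[0,0,-0.3],[0,0,0],-0.28],[[0,0,-0.7],[0,0,0],-0.28],[[0,0,-0.8],[0,0,0],-0.28],[[0,0,-0.8],[0,0,0],0],[[0,0,-0.8],[0,0,0],0.3],[[0,0,-0.8],[0,0,0],0.3],[[0,0,-0.3],[0,0,0],0.3],[[0,0,0],[0,0,0],0.3]])

```text
time_s: 28.35
position: [0.4669, -0.4157, 0.1796]
tool_rot: [-0.088, 3.136, -0.007]
force: [0.8, -0.7, 0.4]
opening: 0.061
finger_force: 0.0
```

Run:
```python
from h import *
plan(.4,.37,.19,93.2);d=wrist("w13");s=3000
o=ortho(d,.41,.52,-.47,-.36,.019,s);h=cv2.cvtColor(o,cv2.COLOR_RGB2HSV).astype(int)
n,l,st,ce=cv2.connectedComponentsWithStats(((h[...,1]<75)&(h[...,2]>110)).astype(np.uint8))
for i in range(1,n):
    if st[i,4]>2000:
        r=cv2.minAreaRect(np.argwhere(l==i)[:,::-1].astype(np.float32));print("eraser",.52-r[0][1]/s,-.36-r[0][0]/s,np.array(r[1])/s*1000,r[2])
o=ortho(d,.41,.52,-.47,-.36,.011,s);g=cv2.cvtColor(o,cv2.COLOR_RGB2GRAY);hs=cv2.cvtColor(o,cv2.COLOR_RGB2HSV)
m=((hs[...,1]<80)).astype(np.uint8);n,l,st,ce=cv2.connectedComponentsWithStats(m)
for i in range(1,n):
    if st[i,4]>8000:
        r=cv2.minAreaRect(np.argwhere(l==i)[:,::-1].astype(np.float32));print("well",.52-r[0][1]/s,-.36-r[0][0]/s,np.array(r[1])/s*1000,r[2])
```

```text
t 28.4 pos [ 0.4669 -0.4157  0.1796] yaw 93.2 tilt 0.33 open 0.061 ff 0.0 F [ 0.8 -0.7  0.4]
turn (do first) [-0.004  0.004  0.   ]
shift units [ 0.574 19.706 -0.26 ]
eraser 0.4658641052246094 -0.4155538482666016 [51.66107686 21.87367757] 86.8201675415039
well 0.46480330403645836 -0.4144747314453125 [63.32789612 35.98745219] 86.92254638671875
```

Emit:
play_rows(rows=[[[0.02,0.6,0],[0,0,0],0.5],[[0.02,0.9,0],[0,0,0],0.5],[[0.02,0.95,0],[0,0,0],0.5],[[0.02,0.95,0],[0,0,0],0.5],[[0.02,0.95,0],[0,0,0],0.5],[[0.02,0.95,0],[0,0,0],0.5],[[0.02,0.95,0],[0,0,0],0.5],[[0.02,0.95,0],[0,0,0],0.5]])

```text
time_s: 29.2
position: [0.4417, -0.1255, 0.1735]
tool_rot: [0.088, -3.136, -0.004]
force: [0.3, -0.4, -0.4]
opening: 0.0708
finger_force: 0.0
```

Emit:
play_rows(rows=[[[0.02,0.95,0],[0,0,0],0.5],[[0.02,0.95,0],[0,0,0],0.5],[[0.02,0.95,0],[0,0,0],0.5],[[0.02,0.95,0],[0,0,0],0.5],[[0.02,0.95,0],[0,0,0],0.5],[[0.02,0.95,0],[0,0,0],0.5],[[0.02,0.95,0],[0,0,0],0.5],[[0.02,0.95,0],[0,0,0],0.5]])

```text
time_s: 30.0
position: [0.4182, 0.1768, 0.1736]
tool_rot: [0.088, -3.136, 0.002]
force: [0.8, 0.5, 0.0]
opening: 0.0705
finger_force: 0.0
```

Emit:
play_rows(rows=[[[0,0.95,0],[0,0,0],0.5],[[0,0.95,0],[0,0,0],0.5],[[0,0.9,0],[0,0,0],0.5],[[0,0.9,0],[0,0,0],0.5],[[0,0.6,0],[0,0,0],0.5],[[0,0.3,0],[0,0,0],0.5],[[0,0,0],[0,0,0],0.5],[[0,0,0],[0,0,0],0.5]])

```text
time_s: 30.8
position: [0.4093, 0.3582, 0.1752]
tool_rot: [0.088, -3.139, 0.003]
force: [0.0, -1.4, -0.6]
opening: 0.0702
finger_force: 0.0
```

```bash
cat > m.py <<'E'
from h import *
d=wrist("w14");s=2500
for z in (.081,.053,.002):
    o=ortho(d,.34,.49,.31,.45,z,s);h=cv2.cvtColor(o,cv2.COLOR_RGB2HSV).astype(int)
    g=(h[...,0]>60)&(h[...,0]<100)&(h[...,1]>70)
    m=cv2.morphologyEx((~g).astype(np.uint8),cv2.MORPH_OPEN,np.ones((9,9)))
    n,l,st,ce=cv2.connectedComponentsWithStats(m)
    for i in range(1,n):
        if 3000<st[i,4]: print(z,"x %.4f..%.4f y %.4f..%.4f"%(.49-(st[i,1]+st[i,3])/s,.49-st[i,1]/s,.45-(st[i,0]+st[i,2])/s,.45-st[i,0]/s),st[i,4])
print("cam",d["world_from_camera"][:3,3])
plan(.418,.38,.0,93.2)
E
python3 m.py
```

```text
0.081 x 0.4316..0.4900 y 0.4168..0.4500 9415
0.081 x 0.3832..0.4900 y 0.3104..0.3192 5346
0.081 x 0.4376..0.4808 y 0.3636..0.4016 6114
0.081 x 0.3916..0.4360 y 0.3668..0.4004 7160
0.081 x 0.3404..0.3704 y 0.3100..0.4500 13361
0.053 x 0.4404..0.4900 y 0.4228..0.4500 7212
0.053 x 0.4464..0.4900 y 0.3648..0.4060 7126
0.053 x 0.3852..0.4900 y 0.3100..0.3160 3574
0.053 x 0.3964..0.4452 y 0.3680..0.4048 8603
0.053 x 0.3404..0.3732 y 0.3100..0.4500 15320
0.002 x 0.4556..0.4900 y 0.4340..0.4500 3180
0.002 x 0.4628..0.4900 y 0.3728..0.4148 4771
0.002 x 0.4052..0.4616 y 0.3700..0.4132 11561
0.002 x 0.3404..0.3780 y 0.3100..0.4500 19662
cam [0.34182204 0.35366154 0.37484206]
t 30.9 pos [0.4096 0.358  0.1757] yaw 93.2 tilt 0.09 open 0.071 ff 0.0 F [-1.  -0.6 -0.3]
turn (do first) [-0.001 -0.001 -0.001]
shift units [-0.241  0.536  4.392]
```

Emit:
play_rows(rows=[[[-0.36,0.71,0],[0,0,0],0.5],[[0,0,0.3],[0,0,0],0.5],[[0,0,0.4],[0,0,0],0.5],[[0,0,0.3],[0,0,0],0.5],[[0,0,0],[0,0,0],0.5],[[0,0,0],[0,0,0],0.5],[[0,0,0],[0,0,0],0.5],[[0,0,0],[0,0,0],0.5]])

```text
time_s: 31.65
position: [0.4229, 0.3887, 0.1376]
tool_rot: [-0.088, 3.139, 0.002]
force: [0.3, -0.6, 0.3]
opening: 0.0705
finger_force: 0.0
```

```bash
sed -i 's/plan(.*/plan(.4225,.387,.003,93.2)/' m.py; python3 m.py
```

```text
0.081 x 0.3856..0.4900 y 0.3100..0.3384 10088
0.081 x 0.4376..0.4792 y 0.3700..0.4064 5689
0.081 x 0.3932..0.4360 y 0.3716..0.4024 6529
0.081 x 0.3404..0.3724 y 0.3100..0.4500 15669
0.053 x 0.4468..0.4900 y 0.3688..0.4092 6860
0.053 x 0.3884..0.4900 y 0.3100..0.3336 8779
0.053 x 0.3976..0.4448 y 0.3704..0.4044 8031
0.053 x 0.3404..0.3744 y 0.3100..0.4500 17175
0.002 x 0.4632..0.4900 y 0.3720..0.4140 4746
0.002 x 0.4052..0.4612 y 0.3680..0.4084 11192
0.002 x 0.3404..0.3784 y 0.3100..0.4500 19770
cam [0.35471782 0.38343791 0.33693087]
t 31.7 pos [0.4228 0.3887 0.1374] yaw 93.2 tilt 0.11 open 0.071 ff 0.0 F [ 0.7 -0.4  0.7]
turn (do first) [0.001 0.002 0.   ]
shift units [ 0.009 -0.043  3.36 ]
```

Emit:
play_rows(rows=[[[0,-0.03,0.5],[0,0,0],0.5],[[0,0,0.7],[0,0,0],0.5],[[0,0,0.8],[0,0,0],0.5],[[0,0,0.7],[0,0,0],0.5],[[0,0,0.46],[0,0,0],0.5],[[0,0,0.2],[0,0,0],0.5],[[0,0,0],[0,0,0],0.5],[[0,0,0],[0,0,0],-1]])

```text
time_s: 32.5
position: [0.4233, 0.3879, 0.0033]
tool_rot: [-0.088, 3.139, 0.002]
force: [0.5, -0.4, 1.2]
opening: 0.0655
finger_force: 0.0
```

Emit:
play_rows(rows=[[[0,0,0],[0,0,0],-1],[[0,0,0],[0,0,0],-1],[[0,0,0],[0,0,0],-1],[[0,0,0],[0,0,0],-1],[[0,0,0],[0,0,0],-1],[[0,0,0],[0,0,0],-1],[[0,0,0],[0,0,0],-1],[[0,0,0],[0,0,0],-1]])

```text
time_s: 33.3
position: [0.4228, 0.3876, 0.0025]
tool_rot: [-0.088, 3.14, 0.001]
force: [-0.1, 0.8, 2.8]
opening: 0.0337
finger_force: 30.0
```

Emit:
play_rows(rows=[[[0,0,-0.2],[0,0,0],-1],[[0,0,-0.5],[0,0,0],-1],[[0,0,-0.7],[0,0,0],-1],[[0,0,-0.7],[0,0,0],-1],[[0,0,-0.6],[0,0,0],-1],[[0,0,-0.3],[0,0,0],-1],[[0,0,0],[0,0,0],-1],[[0,0,0],[0,0,0],-1]])

```text
time_s: 34.1
position: [0.4219, 0.3869, 0.1208]
tool_rot: [0.088, -3.139, 0.002]
force: [0.4, 0.1, -0.4]
opening: 0.0334
finger_force: 30.0
```

Run:
```python
from h import *
plan(.4608,-.329,.123,93.2)
```

```text
t 34.1 pos [0.4219 0.3869 0.1208] yaw 93.2 tilt 0.11 open 0.033 ff 30.0 F [ 0.4  0.1 -0.4]
turn (do first) [-0.001 -0.002  0.   ]
shift units [  0.029 -17.923  -0.055]
```

Emit:
play_rows(rows=[[[0,-0.4,0],[0,0,0],-1],[[0,-0.8,0],[0,0,0],-1],[[0,-0.85,0],[0,0,0],-1],[[0,-0.85,0],[0,0,0],-1],[[0,-0.85,0],[0,0,0],-1],[[0,-0.85,0],[0,0,0],-1],[[0,-0.85,0],[0,0,0],-1],[[0,-0.85,0],[0,0,0],-1]])

```text
time_s: 34.9
position: [0.4351, 0.1332, 0.1203]
tool_rot: [0.088, -3.137, 0.002]
force: [0.8, 0.9, -0.6]
opening: 0.0337
finger_force: 30.0
```

Emit:
play_rows(rows=[[[0,-0.85,0],[0,0,0],-1],[[0,-0.85,0],[0,0,0],-1],[[0,-0.85,0],[0,0,0],-1],[[0,-0.85,0],[0,0,0],-1],[[0,-0.85,0],[0,0,0],-1],[[0,-0.85,0],[0,0,0],-1],[[0,-0.85,0],[0,0,0],-1],[[0,-0.85,0],[0,0,0],-1]])

```text
time_s: 35.7
position: [0.4499, -0.1375, 0.1203]
tool_rot: [0.087, -3.137, -0.002]
force: [0.7, 0.5, -0.2]
opening: 0.0334
finger_force: 30.0
```

Emit:
play_rows(rows=[[[0,-0.85,0],[0,0,0],-1],[[0,-0.85,0],[0,0,0],-1],[[0,-0.85,0],[0,0,0],-1],[[0,-0.85,0],[0,0,0],-1],[[0,-0.6,0],[0,0,0],-1],[[0,-0.3,0],[0,0,0],-1],[[0,0,0],[0,0,0],-1],[[0,0,0],[0,0,0],-1]])

```text
time_s: 36.5
position: [0.4609, -0.3067, 0.1212]
tool_rot: [0.088, -3.139, -0.003]
force: [-0.0, -0.6, -1.0]
opening: 0.0333
finger_force: 30.0
```

Run:
```python
from h import *
plan(.4608,-.329,.0105,93.2)
```

```text
t 36.5 pos [ 0.4609 -0.3067  0.1212] yaw 93.2 tilt 0.13 open 0.033 ff 30.0 F [-0.  -0.6 -1. ]
turn (do first) [ 0.002 -0.001  0.   ]
shift units [ 0.033 -0.558  2.767]
```

Emit:
play_rows(rows=[[[0.03,-0.3,0],[0,0,0],-1],[[0,-0.26,0],[0,0,0],-1],[[0,0,0.4],[0,0,0],-1],[[0,0,0.7],[0,0,0],-1],[[0,0,0.7],[0,0,0],-1],[[0,0,0.5],[0,0,0],-1],[[0,0,0.2],[0,0,0],-1],[[0,0,0],[0,0,0],-1]])

```text
time_s: 37.3
position: [0.461, -0.3295, 0.0207]
tool_rot: [0.089, -3.138, -0.003]
force: [0.5, 0.4, -1.0]
opening: 0.0331
finger_force: 30.0
```

Emit:
play_rows(rows=[[[0,0,0],[0,0,0],-1],[[0,0,0],[0,0,0],-1],[[0,0,0],[0,0,0],-1],[[0,0,0],[0,0,0],-1],[[0,0,0],[0,0,0],-1],[[0,0,0],[0,0,0],-1],[[0,0,0],[0,0,0],-1],[[0,0,0],[0,0,0],-1]])

```text
time_s: 38.1
position: [0.4616, -0.33, 0.0219]
tool_rot: [0.088, -3.14, -0.0]
force: [-0.3, -0.6, -1.0]
opening: 0.0334
finger_force: 30.0
```

Run:
```python
from h import *
plan(.4608,-.329,.009,93.2)
```

```text
t 38.1 pos [ 0.4616 -0.33    0.0219] yaw 93.2 tilt 0.01 open 0.033 ff 30.0 F [-0.3 -0.6 -1. ]
turn (do first) [ 0. -0.  0.]
shift units [0.018 0.026 0.323]
```

Emit:
play_rows(rows=[[[0.02,0.03,0.15],[0,0,0],-1],[[0,0,0.1],[0,0,0],-1],[[0,0,0.06],[0,0,0],-1],[[0,0,0.01],[0,0,0],-1],[[0,0,0],[0,0,0],-1],[[0,0,0],[0,0,0],-1],[[0,0,0],[0,0,0],-1],[[0,0,0],[0,0,0],-1]])

```text
time_s: 38.9
position: [0.4608, -0.329, 0.0092]
tool_rot: [-0.088, 3.14, -0.0]
force: [0.7, 0.7, -0.1]
opening: 0.0334
finger_force: 30.0
```

Emit:
play_rows(rows=[[[0,0,0],[0,0,0],0.1],[[0,0,0],[0,0,0],0.1],[[0,0,0],[0,0,0],0.1],[[0,0,0],[0,0,0],0.1],[[0,0,-0.3],[0,0,0],0.1],[[0,0,-0.6],[0,0,0],0.1],[[0,0,-0.8],[0,0,0],0.1],[[0,0,-0.8],[0,0,0],0.1]])

```text
time_s: 39.7
position: [0.4606, -0.3288, 0.1109]
tool_rot: [0.088, -3.14, -0.0]
force: [0.4, -0.4, -0.4]
opening: 0.0517
finger_force: 0.0
```

Emit:
play_rows(rows=[[[0,0,-0.8],[0,0,0],0.1],[[0,0,-0.8],[0,0,0],0.1],[[0.5,0,-0.4],[0,0,0],0.1],[[0.7,0,0],[0,0,0],0.1],[[0.7,0,0],[0,0,0],0.1],[[0.5,0,0],[0,0,0],0.1],[[0,0,0],[0,0,0],0.1],[[0,0,0],[0,0,0],0.1]])

```text
time_s: 40.5
position: [0.3652, -0.3345, 0.1901]
tool_rot: [-0.087, 3.139, -0.002]
force: [1.1, -0.2, -0.3]
opening: 0.0513
finger_force: 0.0
```

Run:
```python
from h import *
from cell import *
plan(.4,-.3,.2)
c=load("scene");f=dict(frame=read_camera("scene")["frame"],mtx=c["mtx"],world_from_camera=c["world_from_camera"])
def redc(fr,z,x0,x1,y0,y1,lab,fn,s=2500,mn=1500):
    o=ortho(fr,x0,x1,y0,y1,z,s);h=cv2.cvtColor(o,cv2.COLOR_RGB2HSV).astype(int);m=fn(h).astype(np.uint8)
    m=cv2.morphologyEx(m,cv2.MORPH_OPEN,np.ones((5,5)));n,l,st,ce=cv2.connectedComponentsWithStats(m)
    for i in range(1,n):
        if st[i,4]>mn:
            r=cv2.minAreaRect(np.argwhere(l==i)[:,::-1].astype(np.float32));print(lab,z,(x1-r[0][1]/s,y1-r[0][0]/s),np.round(np.array(r[1])/s*1000,1),round(r[2],1))
red=lambda h:((h[...,0]<8)|(h[...,0]>172))&(h[...,1]>140)&(h[...,2]>90)
d=wrist("w15")
for fr,n in((f,"scene"),(d,"wrist")):
    redc(fr,.092,.38,.54,-.30,-.18,n+" lid",red)
    redc(fr,.019,.41,.52,-.47,-.36,n+" eraser",lambda h:(h[...,1]<75)&(h[...,2]>110))
# bottle: non-wood non-bright pixels at z=.059 & .087
for z in(.087,.059): redc(d,z,.40,.53,-.385,-.285,"bottle",lambda h:(h[...,2]<150)|(h[...,0]<8)|(h[...,0]>170))
```

```text
t 40.5 pos [ 0.3652 -0.3345  0.1901] yaw 93.2 tilt 0.11 open 0.051 ff 0.0 F [ 1.1 -0.2 -0.3]
shift units [-0.916  0.812 -0.247]
scene lid 0.092 (0.45439509277343754, -0.23713016967773437) [58.4 65.3] 59.4
scene eraser 0.019 (0.45593173828125, -0.41226392822265623) [43.8 36.3] 86.3
wrist eraser 0.019 (0.467642236328125, -0.42491785888671874) [ 36.9 108.7] 19.7
wrist eraser 0.019 (0.4648, -0.379) [92.8 38. ] 90.0
wrist eraser 0.019 (0.44951392822265623, -0.43639127197265626) [79.8 36.2] 87.7
bottle 0.087 (0.49720000610351567, -0.3348000061035156) [65.6 99.6] 90.0
bottle 0.087 (0.43410687255859376, -0.33250397644042967) [39.2 53.7] 11.6
bottle 0.087 (0.42800000000000005, -0.38079999999999997) [55.2  7.6] 90.0
bottle 0.059 (0.505, -0.3348) [50.  99.6] 90.0
bottle 0.059 (0.44663061523437503, -0.331885791015625) [42.8 58.7] 11.6
```

Run:
```python
from h import *
from cell import *
c=load("scene");f=read_camera("scene")["frame"];df=(np.abs(f.astype(int)-c["frame"].astype(int)).max(2)>30)
def sil(x,y,segs):
    m=np.zeros((480,640),np.uint8);a=np.linspace(0,6.283,40)
    for r,z0,z1 in segs:
        P=np.array([[x+r*np.cos(t),y+r*np.sin(t),z] for t in a for z in(z0,z1)]);cv2.fillConvexPoly(m,cv2.convexHull(proj(c,P).astype(np.float32)).astype(np.int32),1)
    return m>0
for n,x,y,sg in [("bottle",.4608,-.329,[(.0175,.006,.059),(.014,.059,.087)]),("jar",.456,-.242,[(.031,.006,.081),(.0285,.081,.092)])]:
    best=[]
    for dx in range(-12,13,3):
        for dy in range(-12,13,3):
            m=sil(x+dx/1000,y+dy/1000,sg);ring=cv2.dilate(m.astype(np.uint8),np.ones((5,5)))>0;ring&=~m
            best.append((df[m].mean()-df[ring].mean(),df[m].mean(),df[ring].mean(),dx,dy))
    best.sort(reverse=True);print(n,[tuple(np.round(b,2)) for b in best[:3]], "px",proj(c,[x,y,.05]).round())
u,v=proj(c,[.4608,-.329,.05])[0].astype(int)
for r in range(v-26,v+26,2): print("".join("#" if q else "." for q in df[r,u-40:u+45]))
```

```text
bottle [(np.float64(0.36), np.float64(0.84), np.float64(0.47), np.float64(0.0), np.float64(0.0)), (np.float64(0.36), np.float64(0.84), np.float64(0.48), np.float64(0.0), np.float64(6.0)), (np.float64(0.36), np.float64(0.85), np.float64(0.5), np.float64(-3.0), np.float64(6.0))] px [[379. 130.]]
jar [(np.float64(0.55), np.float64(0.8), np.float64(0.25), np.float64(0.0), np.float64(0.0)), (np.float64(0.54), np.float64(0.8), np.float64(0.27), np.float64(0.0), np.float64(-3.0)), (np.float64(0.53), np.float64(0.82), np.float64(0.29), np.float64(0.0), np.float64(-6.0))] px [[371. 147.]]
.....................................................................................
.....................................................................................
.....................................................................................
.....................................................................................
.....................................................................................
...................................................................................
[... 1022 characters left out ...]
##..........
.......................####################################################..........
........................###################.#..################.##########...........
.......................#..#################..#################.##########............
........................####.#.###.....######################.##########.............
..........................#..#######.....###################.##########..............
.......................#..############.##.#################.##########...............
......................###################..##########################................
......................###################....########......#########.................
```

The upright silhouettes of the jar and the bottle fit best at zero offset from their wells. The eraser measured as centred, and the tube was seen in its recess. Handing in.

```bash
python3 -c "
from cell import *
print(close_job())"
```

```text
the job is handed in; nothing more can be done
None
```

I packed the short tube, jar, eraser and ink bottle into their matching recesses in that order and handed the job in at about 40 s; the verdict isn't shown, and I confirmed the ink bottle's final pose only by a silhouette fit, since my picture views were used up.

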